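Refit the encoder covers on three gearmotors

ROBOT

A 6-joint arm with a two-finger parallel gripper is mounted at the origin on the work surface. World frame = base frame: x ahead of the robot, y to its left, z up, the work surface at z = 0. Lengths are in m, angles in degrees, forces in N, time in s.
With the tool pointing down it reaches from about 0.375 to 0.9 m from the base axis. Payload 3.1 kg.
Tool frame: the origin (TCP) lies at the very end of the fingers, on their centre line; the grasp point (between the pads) lies 19 mm behind it; y points along the fingers, z is the direction in which the jaws open and shut, and the axes are right-handed (so a half turn about y gives the same grasp; the last joint's range is limited). The gripper opens to 87 mm and grips with 3 to 60 N. Pads are 19 mm wide; open, the fingers measure 117 mm over their backs; the gripper's body (75 mm by 190 mm) begins 51 mm behind the grasp point.
Start: joints at [-10.227, 30.224, 82.088, -0, 67.689, -10.227], TCP at [0.625, 0, 0.196] pointing down, gripper open.
Joint ranges: [-176.69, 176.69], [-43.24, 126.21], [12.49, 139.97], [-82, 262], [0, 151.66], [-163.58, 163.58]. Speed limits (degrees/s): [159.86, 159.86, 180, 180, 180, 180].

INTERFACE

Orientations are given as a 3x3 rotation matrix whose columns are the frame's x, y, z axes.
In Python, from rig import * gives the robot as it stands.
- The arm moves only by the tool arm_command, never from a script. Its arguments are lists of equal length, an entry for each row: "fingers": the opening, from 0 (shut) to 1 (fully open); "travel": the shift along the world's x, y, z in m, a list of three; "turn": the turn, a rotation vector about the world's x, y, z in degrees, a list of three. In form: {"fingers": [fingers, ...], "travel": [[dx, dy, dz], ...], "turn": [[ax, ay, az], ...]}. A call has 1 to 20 rows; each row shifts and turns the commanded pose from where the row before left it; what a row does not reach is not made up. A row lasts 1/12 s, in which the tool goes at most 41.7 mm and 7.16 degrees, less where a joint would pass 70% of its speed; a pose out of reach is approached as far as the arm can. A call is refused whole if a number of a shift passes 0.0417 or a number of a turn 7.16, either way. A call with a gripper value outside its range is refused whole. The fingers move at their own pace and stop on an object; "newtons" is the grip in N (left out, the last holds). Time passes only in rows, so rows that do not move let the fingers close. It gives the time, the measured TCP pose, the force and the opening at its end, in the units of the state.
- observe(): the state, without advancing time (a new reading comes with each control period).
- grab_frame(name): name is "scene" or "side" or "wrist"; returns (picture, depth): 384x512x3 uint8, red, green, blue; 384x512 float32, m along the optical axis (not along the pixel's ray), 0 where there is no reading.
- calibration(name): a dict with "fx", "fy", "cx", "cy" (pixels), "xyz" and "attitude" of the camera in the world; the wrist camera has in their place "mount" (4x4, takes a point from camera to tool coordinates, whose origin is the TCP and whose axes are the tool frame's). Camera axes: x right, y down, z forward; pixel columns grow to the right and rows downward; lengths in m; the calibration is good to about 2 mm. A picture is of the moment at which its call begins: read the wrist's pose just before it. calibration takes no time and is no camera call.
- hand_in(): hands the job in, once; it reports no verdict.
The state is a dict: "t": time; "joints": joint angles; "qd": joint speeds; "tau": joint torques, N m; "ee_pos": TCP position; "ee_rot": TCP orientation; "wrist_force": force on the tool from outside, world axes, zero at the start; "wrist_torque": the same for the moment, N m; "opening": finger opening in m.
Only numpy, scipy, OpenCV 4.12 (cv2) and the standard library are available. Lean on these libraries where they do the work, as an engineer would, in place of code of your own. Each camera call takes 0.05 s, during which the arm holds its last target. There are 200 camera calls.

TASK

Put the three grey push-on encoder covers back on the three motors standing in the orange drive deck. The motors look nearly alike but each takes its own cover, so find the right one by trying them, and see that all three covers end up fully home, one on each motor, straight and with the rim down on the orange collar. Set the covers on by hand rather than dropping or tossing them, and leave the other things on the bench where they are.

Things in the scene. Friction and masses are not known exactly. Their poses are not given: they have to be found in the camera images.
- cover_small: push-on encoder cover: round grey plastic cup, mouth down, 39.3 mm outside diameter, 32.5 mm bore, square edges, 31 mm tall (inside depth 28, roof 3), 25 to 47 g. Gripped across in any direction. Origin: centre of the rim (open underside); z axis up through the roof. Starts standing on the bench. Its motor's can is 2 mm thinner than its bore.
- cover_medium: push-on encoder cover: round grey plastic cup, mouth down, 43.3 mm outside diameter, 36.5 mm bore, square edges, 31 mm tall (inside depth 28, roof 3), 25 to 47 g. Gripped across in any direction. Origin: centre of the rim (open underside); z axis up through the roof. Starts standing on the bench. Its motor's can is 2 mm thinner than its bore.
- cover_large: push-on encoder cover: round grey plastic cup, mouth down, 47.3 mm outside diameter, 40.5 mm bore, square edges, 31 mm tall (inside depth 28, roof 3), 25 to 47 g. Gripped across in any direction. Origin: centre of the rim (open underside); z axis up through the roof. Starts standing on the bench. Its motor's can is 2 mm thinner than its bore.
- seat_left (a point): left-hand (deck +y) motor place: centre of the flat top of its orange collar (53 mm diameter), where a cover's rim rests when fully home; z up. The motor here is concentric: its steel can rises 18 mm above this point edge chamfered 0.6 mm wide, 1.6 high, the encoder on it (23 mm diameter) to 26 mm. The can is 30.5, 34.5 or 38.5 mm in diameter: which is not told. Too small a cover stops on the can's top edge; too big a one goes down loosely.
- seat_middle (a point): middle motor place: centre of the flat top of its orange collar (53 mm diameter), where a cover's rim rests when fully home; z up. The motor here is concentric: its steel can rises 18 mm above this point edge chamfered 0.6 mm wide, 1.6 high, the encoder on it (23 mm diameter) to 26 mm. The can is 30.5, 34.5 or 38.5 mm in diameter: which is not told. Too small a cover stops on the can's top edge; too big a one goes down loosely.
- seat_right (a point): right-hand (deck -y) motor place: centre of the flat top of its orange collar (53 mm diameter), where a cover's rim rests when fully home; z up. The motor here is concentric: its steel can rises 18 mm above this point edge chamfered 0.6 mm wide, 1.6 high, the encoder on it (23 mm diameter) to 26 mm. The can is 30.5, 34.5 or 38.5 mm in diameter: which is not told. Too small a cover stops on the can's top edge; too big a one goes down loosely.
- deck: orange printed plate 94 x 290 mm on four standoffs, fixed to the bench; plate top 50 mm and collar tops 60 mm above the bench. Three collars in a row along its y axis, 90 mm apart. Origin: on the bench under the middle collar; z up. Motors stand shuffled in the collars, nothing else is on it.
- radio: bystander: small radio board 56 x 72 mm with an upright antenna 81 mm high; origin at the centre of its underside
- bracket: bystander: orange printed angle bracket 75 x 32 x 36 mm; origin at the centre of its underside
- mouse: bystander: black computer mouse 98 x 58 mm, 30 mm tall; origin at the centre of its underside
Mind the look-alikes: they are no part of the job. What is shaped like the cover_medium but blue or pink is not meant. Leave any blue look-alike of the cover_small alone.

How it is judged:
By the outcome, as a careful person would: the job done as asked, in the order asked, and still so for the second after the job is handed in, with the robot touching nothing.
It also fails if it takes over 72 s, if anything falls off the work surface, if the arm or the gripper's body presses on something with over 40 N, if the wrist force passes 120 N, or if a joint passes its speed limit or range.

## Working session

There is one attempt and no reset: what is moved stays moved. The work goes in short steps, Python scripts to look and compute and a tool call to move; the robot and the scene stay as the last step left them, time stands still between calls to the robot, and variables do not carry over. Pictures are saved under pics/ and viewed, about 8 in all and at most 12, crops included, and the job is handed in when it is done.

Besides the shell and the picture viewer there is one more tool, called by a JSON object that holds its "fn" and its "kwargs", one argument or row to a line. arm_command: Moves the arm, as the interface text tells. Its arguments: {"type":"object","properties":{"fingers":{"type":"array","items":{"type":"number"}},"travel":{"type":"array","items":{"type":"array","items":{"type":"number"}}},"turn":{"type":"array","items":{"type":"array","items":{"type":"number"}}},"newtons":{"type":"number"}},"required":["fingers","travel","turn"]}

```bash
mkdir -p pics
cat > h.py <<'E'
from rig import *
import numpy as np, cv2
def cam(n):
    c=calibration(n); s=observe()
    if n=="wrist":
        T=np.eye(4);T[:3,:3]=np.array(s["ee_rot"]);T[:3,3]=s["ee_pos"];M=T@np.array(c["mount"])
    else:
        M=np.eye(4);M[:3,:3]=np.array(c["attitude"]);M[:3,3]=c["xyz"]
    im,d=grab_frame(n)
    v,u=np.mgrid[:384,:512]
    P=np.stack([(u-c["cx"])/c["fx"]*d,(v-c["cy"])/c["fy"]*d,d],-1)@M[:3,:3].T+M[:3,3]
    P[d==0]=np.nan
    return im,P,s
def save(n,im): cv2.imwrite("pics/"+n+".png",cv2.cvtColor(im,cv2.COLOR_RGB2BGR))
E
python3 - <<'E'
from h import *
a,P,s=cam("scene");b,Q,_=cam("side")
save("s1",a);save("s2",b)
np.savez("f.npz",a=a,P=P,b=b,Q=Q)
for n in("scene","side"):print(calibration(n))
print(s["ee_rot"],s["opening"],s["t"])
E
```

```text
{'fx': 369.14730398719803, 'fy': 369.14730398719803, 'cx': 247.99139586653072, 'cy': 191.40703849154912, 'xyz': array([0.95767437, 0.73937008, 0.714423  ]), 'attitude': array([[-0.87512474,  0.29645575, -0.3824535 ],
       [ 0.48388134,  0.52968127, -0.69663233],
       [-0.0039422 , -0.7947023 , -0.60698659]])}
{'fx': 405.9900357334405, 'fy': 405.9900357334405, 'cx': 258.8171853223787, 'cy': 193.16427194160576, 'xyz': array([0.4285924 , 0.8354037 , 0.51455065]), 'attitude': array([[-0.9826956 , -0.07855744,  0.16774411],
       [-0.18482417,  0.47562197, -0.86001382],
       [-0.0122223 , -0.87613496, -0.48191093]])}
[[-7.10207679e-06 -2.13024886e-03  9.99997731e-01]
 [-9.99999933e-01  3.65264441e-04 -6.32398651e-06]
 [-3.65250140e-04 -9.99997664e-01 -2.13025131e-03]] 0.08699999755540123 0.0
```

View pics/s1.png

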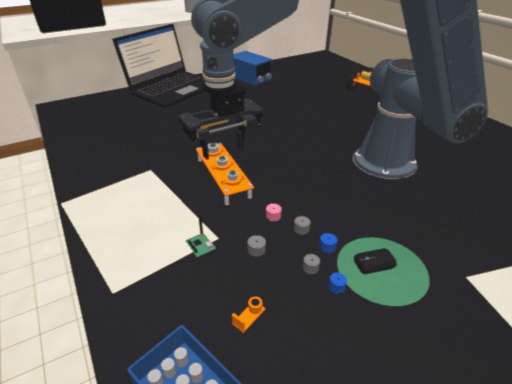

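View pics/s2.png

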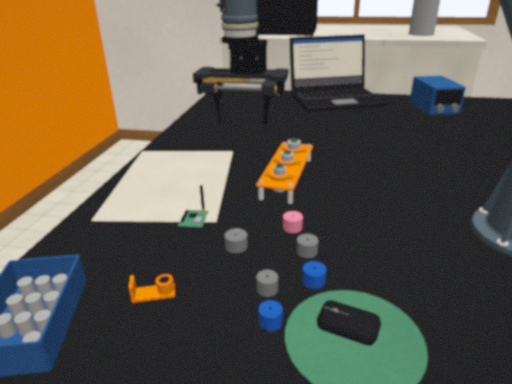

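Grey covers are in scene at (257,245), (302,225) and (312,263). The look-alikes are pink at (274,212) and blue at (328,242) and (338,282). The motors are at about (213,149), (223,161) and (233,176).

```bash
cat > m.py <<'E'
from h import *
f=np.load("f.npz")
def fitc(xy):
    A=np.c_[2*xy,np.ones(len(xy))];s=np.linalg.lstsq(A,(xy**2).sum(1),rcond=None)[0]
    return s[:2],np.sqrt(s[2]+s[:2]@s[:2])
for I,D,pts in(("a","P",[(257,245),(302,225),(312,263),(274,212),(328,242),(338,282)]),("b","Q",[(236,240),(307,245),(267,283),(292,222),(314,275),(270,316)])):
    P=f[D]
    for u,v in pts:
        R=P[v-22:v+22,u-22:u+22].reshape(-1,3);R=R[np.isfinite(R[:,2])]
        c0=P[v,u,:2]; R=R[np.hypot(*(R[:,:2]-c0).T)<.04]
        t=R[(R[:,2]>.025)&(R[:,2]<.037)]
        (c,r),_=cv2.minEnclosingCircle((t[:,:2]*1000).astype(np.float32))
        print(I,(u,v),len(t),"zmed",np.round(np.median(t[:,2]),4),"mean",t[:,:2].mean(0).round(4),"mec",np.round(c,1),round(2*r,1))
    m=(P[...,2]>.04)&(P[...,2]<.056)&(f[I][...,0]>180)&(f[I][...,2]<90)&(P[...,0]>.4)
    t=P[m];print("deck",len(t),cv2.minAreaRect((t[:,:2]*1000).astype(np.float32)),np.median(t[:,2]))
    m=(P[...,2]>.075)&(P[...,2]<.092)&(P[...,0]>.4)&(P[...,0]<1)&(abs(P[...,1])<.4)
    n,l,_,ce=cv2.connectedComponentsWithStats(m.astype(np.uint8))
    for i in range(1,n):
        q=P[l==i]
        if len(q)>8:print(ce[i].round(),len(q),q.mean(0).round(4),np.ptp(q,axis=0).round(3))
E
python3 m.py
python3 - <<'E'
import cv2
a=cv2.imread("pics/s1.png")[130:300,180:360];b=cv2.imread("pics/s2.png")[130:335,170:350]
cv2.imwrite("pics/c1.png",cv2.resize(a,None,fx=4,fy=3.5*1,interpolation=cv2.INTER_CUBIC)[:600])
E
```

```text
a (257, 245) 213 zmed 0.0324 mean [0.6155 0.1559] mec 613.3 307.9
a (302, 225) 161 zmed 0.0327 mean [0.4667 0.1486] mec 465.2 292.5
a (312, 263) 177 zmed 0.0326 mean [0.5286 0.2752] mec 526.9 547.5
a (274, 212) 139 zmed 0.0328 mean [0.5061 0.0644] mec 504.2 124.6
a (328, 242) 183 zmed 0.0327 mean [0.4469 0.2381] mec 445.1 472.0
a (338, 282) 206 zmed 0.0326 mean [0.5102 0.3521] mec 508.5 701.2
deck 784 ((603.2225952148438, 19.115081787109375), (691.5164794921875, 136.677490234375), 74.66698455810547) 0.051653886811667715
[212. 146.] 62 [ 0.5415 -0.2668  0.0811] [0.038 0.042 0.015]
[221. 159.] 61 [ 0.5509 -0.1784  0.0812] [0.033 0.036 0.016]
[232. 173.] 58 [ 0.5587 -0.0891  0.0818] [0.03  0.025 0.015]
[199. 216.] 11 [0.7212 0.0423 0.0798] [0.007 0.01  0.008]
b (236, 240) 252 zmed 0.0294 mean [0.6122 0.1581] mec 613.3 311.8
b (307, 245) 232 zmed 0.0296 mean [0.4634 0.1511] mec 464.1 296.4
b (267, 283) 278 zmed 0.0296 mean [0.5256 0.2769] mec 525.6 548.3
b (292, 222) 173 zmed 0.0295 mean [0.5034 0.0665] mec 504.0 128.2
b (314, 275) 301 zmed 0.0296 mean [0.4435 0.2397] mec 444.7 475.0
b (270, 316) 362 zmed 0.0297 mean [0.5069 0.3543] mec 506.7 703.8
deck 1267 ((1564.5999755859375, -934.0635986328125), (726.833251953125, 2745.5009765625), 43.147708892822266) 0.04808448585142949
[293. 141.] 50 [ 0.5391 -0.2656  0.0783] [0.035 0.029 0.01 ]
[287. 153.] 56 [ 0.5474 -0.1761  0.0785] [0.031 0.03  0.011]
[279. 166.] 56 [ 0.5557 -0.0876  0.0792] [0.026 0.019 0.01 ]
[200. 186.] 10 [0.7201 0.0447 0.0776] [0.007 0.009 0.003]
```

View pics/c1.png

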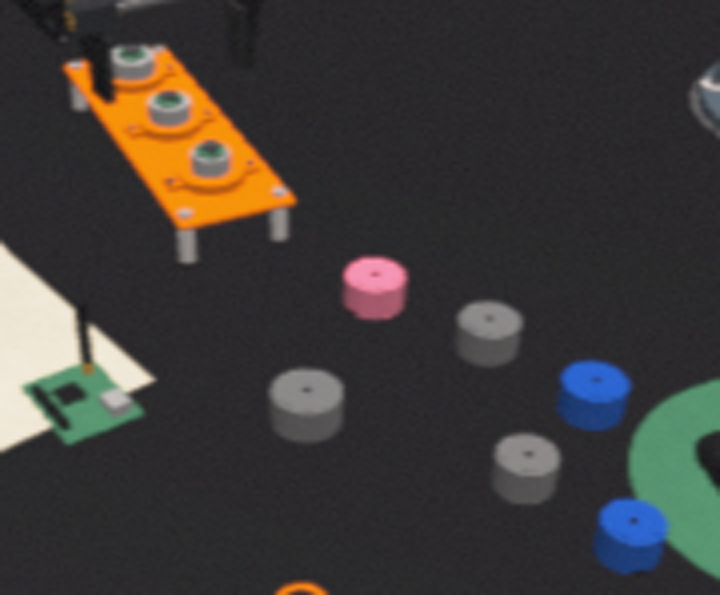

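Choice: the three greys at (257,245), (302,225) and (312,263). From the depth extents, the motors look large, medium and small from far to near. I'll check this from the wrist.

{"fn": "arm_command", "kwargs": {
  "fingers": [1,1,1,1,1,1,1],
  "travel": [
    [-0.012,-0.03,0.015],
    [-0.012,-0.03,0.015],
    [-0.012,-0.03,0.015],
    [-0.012,-0.03,0.015],
    [-0.012,-0.03,0.015],
    [-0.012,-0.027,0.015],
    [0,0,0]
  ],
  "turn": [
    [0,0,0],
    [0,0,0],
    [0,0,0],
    [0,0,0],
    [0,0,0],
    [0,0,0],
    [0,0,0]
  ]
}}

```text
t: 0.68
ee_pos: [0.5527, -0.1827, 0.2885]
ee_rot: [[-0.005, 0.004, 1.0], [-1.0, -0.006, -0.005], [0.006, -1.0, 0.004]]
wrist_force: [0.5, -0.2, -0.2]
opening: 0.0865
```

Run:
```python
from h import *
print(calibration("wrist"))
a,P,s=cam("wrist");save("w1",a);np.savez("w1.npz",a=a,P=P);print(s["ee_pos"],s["t"])
```

```text
{'fx': 301.5101527630859, 'fy': 301.5101527630859, 'cx': 256.9293767524052, 'cy': 187.85901883428312, 'mount': array([[ 1.45634012e-03,  9.62905018e-01,  2.69836628e-01,
        -7.45758640e-02],
       [-1.07517570e-03, -2.69835251e-01,  9.62905905e-01,
        -1.90017071e-01],
       [ 9.99998362e-01, -1.69244029e-03,  6.42320173e-04,
         2.48766998e-04],
       [ 0.00000000e+00,  0.00000000e+00,  0.00000000e+00,
         1.00000000e+00]])}
[ 0.55269905 -0.18274382  0.28854677] 0.6833
```

View pics/w1.png

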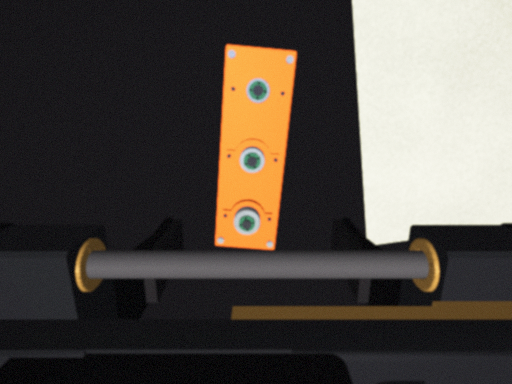

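The wrist view shows the whole deck, with motors at (258,90) left, (252,160) middle and (247,221) right. Can size grows in that order.

```bash
cat >> h.py <<'E'
def plane(u,v,z,s):
    c=calibration("wrist");T=np.eye(4);T[:3,:3]=np.array(s["ee_rot"]);T[:3,3]=s["ee_pos"];M=T@np.array(c["mount"])
    d=np.stack([(u-c["cx"])/c["fx"],(v-c["cy"])/c["fy"],np.ones_like(u,float)],-1)@M[:3,:3].T
    return M[:3,3]+d*((z-M[2,3])/d[...,2])[...,None]
def motors(a,P,pts):
    for u,v in pts:
        w=P[v-18:v+19,u-18:u+19].reshape(-1,3);k=(w[:,2]>.073)&(w[:,2]<.090);t=w[k]
        (c,r)=cv2.minEnclosingCircle((t[:,:2]*1000).astype(np.float32))
        o=w[(w[:,2]>.055)&(w[:,2]<.066)]
        print((u,v),len(t),"z",np.round(np.percentile(t[:,2],[10,50,90]),4),"mean",t.mean(0)[:2].round(4),"mec",np.round(c,1),"d",round(2*r,1),"eqd",round(2000*np.sqrt(len(t)*(np.median(calib_d(t)))/np.pi),1),"collar",len(o),o.mean(0).round(4) if len(o) else "")
def calib_d(t):
    c=calibration("wrist");M=observe()["ee_pos"][2]+.19
    return ((M-t[:,2])/c["fx"])**2
E
python3 - <<'E'
from h import *
f=np.load("w1.npz");motors(f["a"],f["P"],[(258,90),(252,160),(247,221)])
a=f["a"].astype(int);P=f["P"]
m=(a[...,0]>180)&(a[...,2]<90)&(a[...,1]<160)&(P[...,2]<.054)&(P[...,2]>.046)
print(cv2.minAreaRect((P[m][:,:2]*1000).astype(np.float32)),np.median(P[m][:,2]))
E
```

```text
(258, 90) 474 z [0.0781 0.0815 0.0868] mean [ 0.555 -0.093] mec [555. -93.] d 30.3 eqd 32.2 collar 746 [ 0.556  -0.0928  0.0608]
(252, 160) 513 z [0.0778 0.0798 0.0861] mean [ 0.5465 -0.1814] mec [ 546.4 -182.5] d 34.7 eqd 33.7 collar 540 [ 0.5474 -0.1811  0.0608]
(247, 221) 551 z [0.0775 0.0793 0.0861] mean [ 0.5382 -0.27  ] mec [ 538.4 -271.8] d 39.1 eqd 34.9 collar 352 [ 0.5395 -0.2642  0.0606]
((546.68896484375, -182.3560028076172), (289.0312805175781, 93.76937103271484), 84.55594635009766) 0.05034733509382505
```

{"fn": "arm_command", "kwargs": {
  "fingers": [1,1,1,1,1,1,1,1,1,1,1],
  "travel": [
    [0,0.04,0],
    [0,0.04,0],
    [0,0.04,0],
    [0,0.04,0],
    [0,0.04,0],
    [0,0.04,0],
    [0,0.04,0],
    [0,0.04,0],
    [0,0.02,0],
    [0,0.02,0],
    [0,0,0]
  ],
  "turn": [
    [0,0,0],
    [0,0,0],
    [0,0,0],
    [0,0,0],
    [0,0,0],
    [0,0,0],
    [0,0,0],
    [0,0,0],
    [0,0,0],
    [0,0,0],
    [0,0,0]
  ]
}}

```text
t: 1.65
ee_pos: [0.5513, 0.1882, 0.2844]
ee_rot: [[0.006, -0.002, 1.0], [-1.0, 0.002, 0.006], [-0.002, -1.0, -0.002]]
wrist_force: [-0.2, 0.1, 0.7]
opening: 0.0868
```

Run:
```python
from h import *
a,P,s=cam("wrist");save("w2",a);np.savez("w2.npz",a=a,P=P);print(s["ee_pos"],s["t"])
m=((P[...,2]>.022)&(P[...,2]<.04)).astype(np.uint8)
n,l,st,ce=cv2.connectedComponentsWithStats(m)
for i in range(1,n):
    q=P[l==i]
    if len(q)>200:
        c,r=cv2.minEnclosingCircle((q[:,:2]*1000).astype(np.float32))
        print(ce[i].round(),len(q),np.median(q[:,2]).round(4),q.mean(0)[:2].round(4),np.round(c,1),round(2*r,1),"eqd",round(2000*np.sqrt(len(q)*np.median(calib_d(q))/np.pi),1),a[l==i].mean(0).round())
```

```text
[0.55132056 0.18815414 0.28439391] 1.65
[486.  35.] 737 0.0313 [0.8569 0.3516] [857.5 351.2] 95.7 eqd 45.0 [ 45.  79. 138.]
[132.  42.] 2900 0.0298 [0.3823 0.3421] [380.7 341.9] 100.3 eqd 89.6 [77. 77. 81.]
[224.  35.] 746 0.0323 [0.5071 0.3507] [506.7 351.2] 38.9 eqd 45.2 [128. 215. 255.]
[410.  51.] 242 0.0352 [0.7578 0.3318] [758.3 332. ] 31.8 eqd 25.6 [249. 188.  86.]
[369.  67.] 420 0.0311 [0.7051 0.3119] [706.2 312.2] 29.9 eqd 34.0 [207. 179. 100.]
[239.  95.] 620 0.0322 [0.5251 0.2739] [525.1 273.7] 38.9 eqd 41.2 [248. 247. 248.]
[182. 122.] 741 0.0321 [0.4437 0.2371] [442.7 236.7] 43.2 eqd 45.1 [124. 213. 254.]
[297. 178.] 761 0.0321 [0.6114 0.1551] [611.7 154. ] 47.1 eqd 45.7 [240. 238. 239.]
[199. 182.] 637 0.032 [0.4634 0.1486] [462.6 147.3] 43.4 eqd 41.8 [240. 238. 239.]
[226. 233.] 575 0.032 [0.5027 0.0643] [502.3  62.3] 43.4 eqd 39.7 [254. 241. 249.]
```

View pics/w2.png

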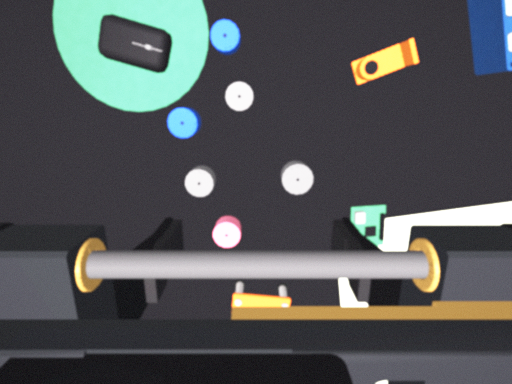

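The wrist fits agree with the stated sizes: covers large (611.7,154.0), medium (462.6,147.3) and small (525.1,273.7). Motors left to right are Ø30.3, 34.7 and 39.1. The arm was still settling, so I'll re-measure at rest before reaching.

{"fn": "arm_command", "kwargs": {
  "fingers": [1,1,1,1],
  "travel": [
    [0,0,0],
    [0,0,0],
    [0,0,0],
    [0,0,0]
  ],
  "turn": [
    [0,0,0],
    [0,0,0],
    [0,0,0],
    [0,0,0]
  ]
}}

```text
t: 2.03
ee_pos: [0.5531, 0.182, 0.2856]
ee_rot: [[-0.002, -0.0, 1.0], [-1.0, -0.0, -0.002], [0.0, -1.0, -0.0]]
wrist_force: [-0.4, -0.3, -0.6]
opening: 0.0875
```

```bash
cat > cov.py <<'E'
from h import *
a,P,s=cam("wrist");print(s["ee_pos"].round(4),s["t"],np.abs(s["qd"]).max(),s["wrist_force"].round(2),s["opening"])
print(s["ee_rot"].round(4).tolist())
m=((P[...,2]>.022)&(P[...,2]<.04)).astype(np.uint8)
n,l,st,ce=cv2.connectedComponentsWithStats(m)
for i in range(1,n):
    q=P[l==i];c,r=cv2.minEnclosingCircle((q[:,:2]*1000).astype(np.float32))
    if len(q)>150 and 17<r<26: print(ce[i].round(),len(q),np.round(c,1),round(2*r,1),a[l==i].mean(0).round())
E
python3 cov.py
```

```text
[0.5531 0.182  0.2856] 2.0333 0.21456772276934702 [-0.37 -0.26 -0.58] 0.08753792155584035
[[-0.0016, -0.0002, 1.0], [-1.0, -0.0001, -0.0016], [0.0001, -1.0, -0.0002]]
[222.  30.] 763 [506.6 351.3] 39.2 [122. 208. 254.]
[236.  91.] 621 [525.3 273.9] 38.6 [247. 245. 246.]
[180. 118.] 741 [442.6 236.8] 43.3 [121. 208. 254.]
[295. 173.] 756 [611.7 154. ] 47.0 [237. 235. 237.]
[197. 178.] 638 [462.6 147.3] 43.2 [238. 236. 237.]
[225. 229.] 575 [502.6  62.5] 43.4 [254. 239. 249.]
```

{"fn": "arm_command", "kwargs": {
  "fingers": [1,1,1,1,1,1,1,1,1,1,1],
  "travel": [
    [0.0146,-0.007,-0.015],
    [0.0147,-0.007,-0.03],
    [0.0147,-0.007,-0.04],
    [0.0147,-0.007,-0.04],
    [0,0,-0.04],
    [0,0,-0.03],
    [0,0,-0.025],
    [0,0,-0.015],
    [0,0,0],
    [0,0,0],
    [0,0,0]
  ],
  "turn": [
    [0,0,0],
    [0,0,0],
    [0,0,0],
    [0,0,0],
    [0,0,0],
    [0,0,0],
    [0,0,0],
    [0,0,0],
    [0,0,0],
    [0,0,0],
    [0,0,0]
  ]
}}

```text
t: 3.0
ee_pos: [0.6119, 0.1552, 0.0547]
ee_rot: [[-0.001, 0.002, 1.0], [-1.0, 0.0, -0.001], [-0.0, -1.0, 0.002]]
wrist_force: [0.6, -0.7, 0.2]
opening: 0.0873
```

{"fn": "arm_command", "kwargs": {
  "fingers": [1,1,1,1,1,0.4,0.4,0.4,0.4,0.4,0.4,0.4],
  "travel": [
    [0,0,-0.015],
    [0,0,-0.015],
    [0,-0.001,-0.013],
    [0,0,0],
    [0,0,0],
    [0,0,0],
    [0,0,0],
    [0,0,0],
    [0,0,0],
    [0,0,0],
    [0,0,0],
    [0,0,0]
  ],
  "turn": [
    [0,0,0],
    [0,0,0],
    [0,0,0],
    [0,0,0],
    [0,0,0],
    [0,0,0],
    [0,0,0],
    [0,0,0],
    [0,0,0],
    [0,0,0],
    [0,0,0],
    [0,0,0]
  ],
  "newtons": 12
}}

```text
t: 4.0
ee_pos: [0.6107, 0.1545, 0.0106]
ee_rot: [[0.0, 0.0, 1.0], [-1.0, 0.0, 0.0], [-0.0, -1.0, 0.0]]
wrist_force: [-0.3, -0.7, -0.2]
opening: 0.0485
```

{"fn": "arm_command", "kwargs": {
  "fingers": [0.4,0.4,0.4,1,1,1,1,1,1,1,1,1,1,1,1,1,1,1],
  "travel": [
    [0,0,0],
    [0,0,0],
    [0,0,0],
    [0,0,0],
    [0,0,0],
    [0,0,0],
    [0,0,0],
    [0,0,0.02],
    [0,0,0.03],
    [0,0,0.04],
    [0,0,0.04],
    [0,0,0.04],
    [0,0,0.04],
    [0,0,0.04],
    [0,0,0.028],
    [0,0,0],
    [0,0,0],
    [0,0,0]
  ],
  "turn": [
    [0,0,0],
    [0,0,0],
    [0,0,0],
    [0,0,0],
    [0,0,0],
    [0,0,0],
    [0,0,0],
    [0,0,0],
    [0,0,0],
    [0,0,0],
    [0,0,0],
    [0,0,0],
    [0,0,0],
    [0,0,0],
    [0,0,0],
    [0,0,0],
    [0,0,0],
    [0,0,0]
  ]
}}

```text
t: 5.5
ee_pos: [0.6098, 0.1545, 0.2877]
ee_rot: [[0.0, -0.002, 1.0], [-1.0, -0.0, 0.0], [0.0, -1.0, -0.002]]
wrist_force: [-0.3, -0.3, -0.5]
opening: 0.0869
```

```bash
python3 cov.py
```

```text
[0.6098 0.1545 0.2877] 5.5 1.478550485975614 [-0.31 -0.34 -0.46] 0.08691386792285295
[[0.0001, -0.0017, 1.0], [-1.0, -0.0001, 0.0001], [0.0001, -1.0, -0.0017]]
[179.  11.] 648 [506.8 351. ] 39.2 [ 76. 141. 239.]
[196.  70.] 679 [525.1 273.9] 39.1 [202. 197. 200.]
[140.  98.] 795 [442.9 236.6] 43.6 [ 76. 141. 242.]
[258. 155.] 773 [611.8 154.1] 46.9 [192. 188. 190.]
[160. 160.] 672 [462.7 147.4] 43.5 [187. 184. 185.]
[190. 212.] 577 [502.5  62.8] 42.7 [250. 196. 224.]
```

{"fn": "arm_command", "kwargs": {
  "fingers": [1,1,1,1,1,1,1,1,1,1,0.4,0.4,0.4,0.4,0.4,0.4,0.4,0.4,0.4],
  "travel": [
    [0,0,-0.02],
    [0,0,-0.04],
    [0,0,-0.04],
    [0,0,-0.04],
    [0,0,-0.04],
    [0,0,-0.04],
    [0,0,-0.03],
    [0,0,-0.019],
    [0,0,-0.01],
    [0,0,0],
    [0,0,0],
    [0,0,0],
    [0,0,0],
    [0,0,0],
    [0,0,0],
    [0,0,0],
    [0,0,0],
    [0,0,0],
    [0,0,0]
  ],
  "turn": [
    [0,0,0],
    [0,0,0],
    [0,0,0],
    [0,0,0],
    [0,0,0],
    [0,0,0],
    [0,0,0],
    [0,0,0],
    [0,0,0],
    [0,0,0],
    [0,0,0],
    [0,0,0],
    [0,0,0],
    [0,0,0],
    [0,0,0],
    [0,0,0],
    [0,0,0],
    [0,0,0],
    [0,0,0]
  ],
  "newtons": 12
}}

```text
t: 7.13
ee_pos: [0.6107, 0.1545, 0.0096]
ee_rot: [[-0.0, 0.0, 1.0], [-1.0, 0.0, -0.0], [-0.0, -1.0, 0.0]]
wrist_force: [0.1, 0.1, 0.3]
opening: 0.0379
```

```bash
python3 -c "
from rig import *
for i in range(3):
  s=observe();print(s['ee_pos'].round(4),s['joints'],s['opening'])"
```

```text
[0.6107 0.1545 0.0096] [4.05042290e+00 4.45521952e+01 8.86343803e+01 8.97858854e-04
 4.68027501e+01 4.05092491e+00] 0.03787417430704666
[0.6107 0.1545 0.0096] [4.05042290e+00 4.45521952e+01 8.86343803e+01 8.97858854e-04
 4.68027501e+01 4.05092491e+00] 0.03787417430704666
[0.6107 0.1545 0.0096] [4.05042290e+00 4.45521952e+01 8.86343803e+01 8.97858854e-04
 4.68027501e+01 4.05092491e+00] 0.03787417430704666
```

Run:
```python
from h import *
a,P,s=cam("scene");b,Q,_=cam("side")
im=np.hstack([cv2.resize(a[185:285,180:290],(400,364)),cv2.resize(b[180:280,180:290],(400,364))]);save("g1",im)
```

```text
(no output)
```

View pics/g1.png

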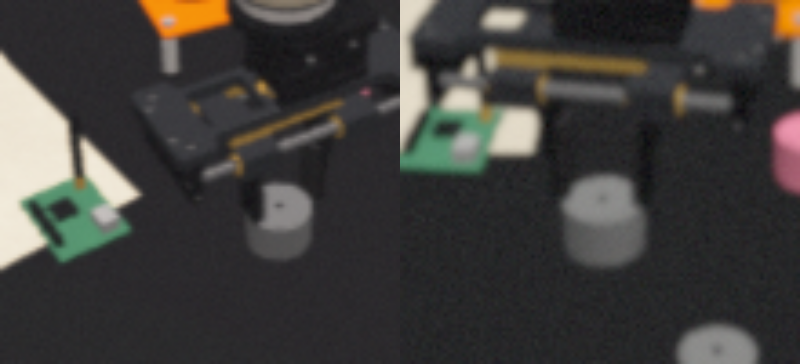

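Run:
```python
from h import *
a,P,s=cam("scene");b,Q,_=cam("side")
for I,D,(u0,u1,v0,v1) in((a,P,(238,275,228,258)),(b,Q,(215,255,205,255))):
    A=I[v0:v1,u0:u1].astype(int);D=D[v0:v1,u0:u1];h=D[...,2]
    k=(A.sum(-1)<150)&(h>.006)&(h<.09)&(abs(D[...,0]-.61)<.05)
    for lo in(.61,.56):
        q=D[k&(D[...,0]>lo)&(D[...,0]<lo+.05)]
        if len(q):print(len(q),q.min(0).round(4),q.max(0).round(4),q[np.argsort(q[:,2])[:4]].round(4).tolist())
    c=D[(h>.025)&(h<.038)&(A.sum(-1)>270)];print("roof",len(c),cv2.minEnclosingCircle((c[:,:2]*1000).astype(np.float32)),np.median(c[:,2]))
```

```text
63 [0.631  0.1446 0.0335] [0.6432 0.1675 0.0838] [[0.6365, 0.1477, 0.0335], [0.6387, 0.1464, 0.0406], [0.6367, 0.1639, 0.0408], [0.6389, 0.1521, 0.0421]]
76 [0.5824 0.1446 0.0386] [0.5953 0.1681 0.0799] [[0.587, 0.1647, 0.0386], [0.5904, 0.1654, 0.0409], [0.5889, 0.1628, 0.0415], [0.5934, 0.145, 0.0429]]
roof 139 ((612.5177612304688, 153.08609008789062), 23.751873016357422) 0.0327934791878256
170 [0.6291 0.1438 0.0338] [0.6427 0.169  0.0893] [[0.6359, 0.1665, 0.0338], [0.6386, 0.1644, 0.0346], [0.6356, 0.1673, 0.0369], [0.6343, 0.164, 0.0374]]
128 [0.5792 0.1468 0.0368] [0.5946 0.1697 0.0898] [[0.5854, 0.1548, 0.0368], [0.5849, 0.1669, 0.0375], [0.5853, 0.1647, 0.0385], [0.5852, 0.1554, 0.0397]]
roof 226 ((612.7171630859375, 154.97348022460938), 24.552417755126953) 0.029577700243377664
```

Run:
```python
from h import *
a,P,s=cam("wrist");print(s["ee_pos"],s["wrist_force"],s["wrist_torque"],s["opening"])
k=np.isfinite(P[...,2])&(abs(P[...,2])<.05)&(P[...,1]>.2)
print("bench z",np.percentile(P[k][:,2],[5,25,50,75,95]).round(4))
b,Q,_=cam("side")
k=(abs(Q[...,0]-.61)<.1)&(abs(Q[...,1]-.155)<.05)&(Q[...,2]>.03)&(Q[...,2]<.3)
q=Q[k]
for z in np.arange(.03,.2,.01):
    t=q[(q[:,2]>=z)&(q[:,2]<z+.01)]
    if len(t)>2:print(round(z,2),len(t),t.min(0)[:2].round(3),t.max(0)[:2].round(3))
```

```text
[0.61060728 0.15451665 0.00938972] [-0.23549504 -0.76205411 -0.53467347] [-0.00319485  0.01847976  0.03689912] 0.03515631286145044
bench z [-0.0002  0.0005  0.001   0.0015  0.0249]
0.03 106 [0.585 0.139] [0.638 0.175]
0.04 53 [0.585 0.147] [0.638 0.169]
0.05 49 [0.585 0.15 ] [0.639 0.169]
0.06 55 [0.583 0.149] [0.64  0.169]
0.07 74 [0.581 0.147] [0.644 0.171]
0.08 79 [0.578 0.146] [0.645 0.17 ]
0.09 27 [0.579 0.152] [0.645 0.17 ]
0.1 71 [0.525 0.128] [0.697 0.194]
0.11 321 [0.525 0.138] [0.699 0.197]
0.12 511 [0.519 0.119] [0.703 0.198]
0.13 319 [0.517 0.128] [0.705 0.196]
0.14 1140 [0.517 0.118] [0.708 0.196]
0.15 202 [0.562 0.137] [0.629 0.185]
0.16 190 [0.562 0.136] [0.63  0.184]
0.17 204 [0.562 0.134] [0.629 0.185]
0.18 150 [0.562 0.133] [0.628 0.181]
0.19 132 [0.561 0.131] [0.628 0.196]
```

The fingers are actually about 25 mm higher than the reported TCP. Both fixed cameras put the tips at z≈0.034 and the gripper body at 0.104, with no contact force, so the jaws closed just above the roof. The reported TCP carries an offset, and I'll use the measured tip instead. Opening, then going 24 mm lower.

{"fn": "arm_command", "kwargs": {
  "fingers": [1,1,1,1,1,1,1,1,1,1,1],
  "travel": [
    [0,0,0.003],
    [0,0,0],
    [0,0,0],
    [0,0,0],
    [0,-0.002,0],
    [0,0,-0.009],
    [0,0,-0.009],
    [0,0,-0.009],
    [0,0,0],
    [0,0,0],
    [0,0,0]
  ],
  "turn": [
    [0,0,0],
    [0,0,0],
    [0,0,0],
    [0,0,0],
    [0,0,0],
    [0,0,0],
    [0,0,0],
    [0,0,0],
    [0,0,0],
    [0,0,0],
    [0,0,0]
  ]
}}

```text
t: 8.35
ee_pos: [0.6105, 0.1525, -0.015]
ee_rot: [[0.0, -0.001, 1.0], [-1.0, -0.0, 0.0], [0.0, -1.0, -0.001]]
wrist_force: [0.6, 0.3, -0.0]
opening: 0.0864
```

```bash
cat > tip.py <<'E'
from h import *
import sys
s=observe();x,y=s["ee_pos"][:2];print(s["ee_pos"].round(4),s["wrist_force"].round(1),s["opening"].round(4),s["t"])
for n in("scene","side"):
    I,D,_=cam(n);k=(I.astype(int).sum(-1)<150)&(abs(D[...,0]-x)<.07)&(abs(D[...,1]-y)<.025)&(D[...,2]>.006)&(D[...,2]<.095)
    for sg in(1,-1):
        q=D[k&((D[...,0]-x)*sg>0)];m=q[q[:,2]>.05]
        print(n,sg,len(q),"lowest z",np.sort(q[:,2])[:4].round(4),"x",m[:,0].min().round(4),m[:,0].max().round(4),"y",m[:,1].min().round(4),m[:,1].max().round(4))
E
python3 tip.py
```

```text
Traceback (most recent call last):
  File "tip.py", line 3, in <module>
    s=observe();x,y=s["ee_pos"][:2];print(s["ee_pos"].round(4),s["wrist_force"].round(1),s["opening"].round(4),s["t"])
                                                                                         ^^^^^^^^^^^^^^^^^^
AttributeError: 'float' object has no attribute 'round'
```

```bash
sed -i 's/s\["opening"\].round(4)/s["opening"]/' tip.py; python3 tip.py
```

```text
[ 0.6105  0.1525 -0.015 ] [ 0.6  0.3 -0. ] 0.08644211423963488 8.35
scene 1 69 lowest z [0.0131 0.0133 0.0143 0.0144] x 0.6553 0.6675 y 0.1615 0.1644
scene -1 130 lowest z [0.0133 0.0137 0.014  0.0162] x 0.554 0.5697 y 0.143 0.1668
side 1 198 lowest z [0.0098 0.0103 0.0103 0.0109] x 0.6547 0.6689 y 0.1444 0.1677
side -1 139 lowest z [0.009  0.0096 0.0126 0.0126] x 0.5535 0.5686 y 0.1539 0.1677
```

{"fn": "arm_command", "kwargs": {
  "fingers": [0.4,0.4,0.4,0.4,0.4,0.4,0.4,0.4,0.4],
  "travel": [
    [0,0,0],
    [0,0,0],
    [0,0,0],
    [0,0,0],
    [0,0,0],
    [0,0,0],
    [0,0,0],
    [0,0,0],
    [0,0,0]
  ],
  "turn": [
    [0,0,0],
    [0,0,0],
    [0,0,0],
    [0,0,0],
    [0,0,0],
    [0,0,0],
    [0,0,0],
    [0,0,0],
    [0,0,0]
  ],
  "newtons": 12
}}

```text
t: 9.2
ee_pos: [0.6107, 0.1525, -0.0145]
ee_rot: [[-0.0, 0.0, 1.0], [-1.0, 0.0, -0.0], [-0.0, -1.0, 0.0]]
wrist_force: [-0.7, -1.5, 0.5]
opening: 0.0472
```

```bash
python3 tip.py
```

```text
[ 0.6107  0.1525 -0.0145] [-0.7 -1.5  0.5] 0.04716275629347849 9.2
scene 1 65 lowest z [0.0136 0.0143 0.0147 0.0161] x 0.6379 0.6682 y 0.159 0.1662
scene -1 88 lowest z [0.0158 0.017  0.0199 0.0202] x 0.5743 0.5893 y 0.1424 0.1662
side 1 187 lowest z [0.0096 0.0096 0.0117 0.0123] x 0.6353 0.6501 y 0.144 0.1673
side -1 122 lowest z [0.0115 0.0131 0.0133 0.0135] x 0.5557 0.5879 y 0.1411 0.1673
```

{"fn": "arm_command", "kwargs": {
  "fingers": [0.4,0.4,0.4,0.4,0.4,0.4,0.4,0.4,0.4,0.4,0.4,0.4,0.4,0.4,0.4,0.4,0.4,0.4,0.4,0.4],
  "travel": [
    [0,0,0.015],
    [0,0,0.03],
    [0,-0.01,0.035],
    [-0.003,-0.02,0.03],
    [-0.006,-0.035,0],
    [-0.006,-0.035,0],
    [-0.006,-0.035,0],
    [-0.006,-0.035,0],
    [-0.006,-0.035,0],
    [-0.006,-0.035,0],
    [-0.006,-0.035,0],
    [-0.006,-0.035,0],
    [-0.006,-0.035,0],
    [-0.006,-0.035,0],
    [-0.006,-0.03,0],
    [-0.0039,-0.0159,0],
    [0,0,0],
    [0,0,0],
    [0,0,0],
    [0,0,0]
  ],
  "turn": [
    [0,0,0],
    [0,0,0],
    [0,0,0],
    [0,0,0],
    [0,0,0],
    [0,0,0],
    [0,0,0],
    [0,0,0],
    [0,0,0],
    [0,0,0],
    [0,0,0],
    [0,0,0],
    [0,0,0],
    [0,0,0],
    [0,0,0],
    [0,0,0],
    [0,0,0],
    [0,0,0],
    [0,0,0],
    [0,0,0]
  ]
}}

```text
t: 10.97
ee_pos: [0.5377, -0.2718, 0.0953]
ee_rot: [[0.001, -0.001, 1.0], [-1.0, 0.001, 0.001], [-0.001, -1.0, -0.001]]
wrist_force: [-0.1, -0.1, 0.3]
opening: 0.0472
```

```bash
cat > pl.py <<'E'
from h import *
s=observe();x,y,z=s["ee_pos"];print(s["ee_pos"].round(4),s["t"],s["qd"].max(),s["opening"])
for n in("scene","side"):
    I,D,_=cam(n)
    A=I.astype(int);g=(np.ptp(A,axis=-1)<25)&(A.sum(-1)>210)
    # cover roof: z near reported+.0145+.031
    zr=z+.0145+.031
    k=g&(abs(D[...,2]-zr)<.006)&(abs(D[...,0]-x)<.04)&(abs(D[...,1]-y)<.04);q=D[k]
    if len(q)>10:
        c,r=cv2.minEnclosingCircle((q[:,:2]*1000).astype(np.float32));print(n,"roof",len(q),np.median(q[:,2]).round(4),"exp",zr.round(4),np.round(c,1),round(2*r,1))
E
python3 pl.py
```

```text
[ 0.5377 -0.2718  0.0953] 10.9667 0.4323143953867041 0.047224895662755006
scene roof 103 0.143 exp 0.1408 [ 539.  -270.8] 53.5
side roof 90 0.1389 exp 0.1408 [ 540.6 -267.2] 51.6
```

{"fn": "arm_command", "kwargs": {
  "fingers": [0.4,0.4,0.4,0.4,0.4,0.4],
  "travel": [
    [0,-0.0016,-0.01],
    [0,0,-0.01],
    [0,0,-0.009],
    [0,0,0],
    [0,0,0],
    [0,0,0]
  ],
  "turn": [
    [0,0,0],
    [0,0,0],
    [0,0,0],
    [0,0,0],
    [0,0,0],
    [0,0,0]
  ]
}}

```text
t: 11.57
ee_pos: [0.5376, -0.2749, 0.0661]
ee_rot: [[-0.0, -0.001, 1.0], [-1.0, 0.0, -0.0], [-0.0, -1.0, -0.001]]
wrist_force: [-0.7, 0.1, 0.2]
opening: 0.0476
```

{"fn": "arm_command", "kwargs": {
  "fingers": [0.4,0.4,0.4,0.4,0.4,0.4],
  "travel": [
    [0,0.0013,0],
    [0,0,-0.003],
    [0,0,-0.003],
    [0,0,-0.002],
    [0,0,0],
    [0,0,0]
  ],
  "turn": [
    [0,0,0],
    [0,0,0],
    [0,0,0],
    [0,0,0],
    [0,0,0],
    [0,0,0]
  ]
}}

```text
t: 12.07
ee_pos: [0.5376, -0.2736, 0.0583]
ee_rot: [[-0.0, -0.0, 1.0], [-1.0, 0.0, -0.0], [-0.0, -1.0, -0.0]]
wrist_force: [1.0, -0.5, -0.3]
opening: 0.0472
```

It is 5 mm down over the can with no vertical force, so it fits. Continuing to seat.

{"fn": "arm_command", "kwargs": {
  "fingers": [0.4,0.4,0.4,0.4,0.4,0.4,0.4,0.4],
  "travel": [
    [0,0,-0.003],
    [0,0,-0.003],
    [0,0,-0.003],
    [0,0,-0.002],
    [0,0,-0.0015],
    [0,0,-0.001],
    [0,0,-0.0005],
    [0,0,0]
  ],
  "turn": [
    [0,0,0],
    [0,0,0],
    [0,0,0],
    [0,0,0],
    [0,0,0],
    [0,0,0],
    [0,0,0],
    [0,0,0]
  ]
}}

```text
t: 12.73
ee_pos: [0.5376, -0.2735, 0.0454]
ee_rot: [[0.0, -0.0, 1.0], [-1.0, 0.0, 0.0], [-0.0, -1.0, -0.0]]
wrist_force: [-1.5, 0.6, 6.9]
opening: 0.0471
```

{"fn": "arm_command", "kwargs": {
  "fingers": [1,1,1,1,1,1,1,1,1,1,1,1,1,1,1,1,1,1,1,1],
  "travel": [
    [0,0,0],
    [0,0,0],
    [0,0,0],
    [0,0,0.01],
    [0,0,0.03],
    [0,0,0.04],
    [0,0.015,0.03],
    [-0.0063,0.035,0],
    [-0.0063,0.035,0],
    [-0.0063,0.035,0],
    [-0.0063,0.035,0],
    [-0.0063,0.035,0],
    [-0.0063,0.035,0],
    [-0.0063,0.035,0],
    [-0.0063,0.035,0],
    [-0.0063,0.035,0],
    [-0.0063,0.035,0],
    [-0.0063,0.035,-0.02],
    [-0.0063,0.0193,-0.03],
    [0,0,-0.03]
  ],
  "turn": [
    [0,0,0],
    [0,0,0],
    [0,0,0],
    [0,0,0],
    [0,0,0],
    [0,0,0],
    [0,0,0],
    [0,0,0],
    [0,0,0],
    [0,0,0],
    [0,0,0],
    [0,0,0],
    [0,0,0],
    [0,0,0],
    [0,0,0],
    [0,0,0],
    [0,0,0],
    [0,0,0],
    [0,0,0],
    [0,0,0]
  ]
}}

```text
t: 14.4
ee_pos: [0.4617, 0.1493, 0.0751]
ee_rot: [[0.005, 0.003, 1.0], [-1.0, 0.001, 0.005], [-0.001, -1.0, 0.003]]
wrist_force: [0.4, -0.3, 0.4]
opening: 0.087
```

{"fn": "arm_command", "kwargs": {
  "fingers": [1,1,1,1],
  "travel": [
    [0,0,-0.02],
    [0,0,0],
    [0,0,0],
    [0,0,0]
  ],
  "turn": [
    [0,0,0],
    [0,0,0],
    [0,0,0],
    [0,0,0]
  ]
}}

```text
t: 14.73
ee_pos: [0.4633, 0.1455, 0.0555]
ee_rot: [[-0.0, 0.002, 1.0], [-1.0, 0.0, -0.0], [-0.0, -1.0, 0.002]]
wrist_force: [1.0, -0.8, 0.3]
opening: 0.0871
```

```bash
cat > deck.py <<'E'
from h import *
for n in("scene","side"):
    I,D,_=cam(n);save("d_"+n,I)
    for nm,c in(("L",(555.2,-92.8)),("M",(546.7,-182.4)),("R",(538.2,-272.))):
        k=(D[...,2]>.084)&(D[...,2]<.1)&(np.hypot(D[...,0]*1000-c[0],D[...,1]*1000-c[1])<32);q=D[k]
        if len(q)>8:
            A=np.c_[q[:,:2],np.ones(len(q))];p=np.linalg.lstsq(A,q[:,2],rcond=None)[0]
            m,r=cv2.minEnclosingCircle((q[:,:2]*1000).astype(np.float32));print(n,nm,len(q),"z",np.median(q[:,2]).round(4),np.round(m,1),round(2*r,1),"slope",p[:2].round(3))
s=observe();print(s["ee_pos"].round(4),s["t"])
E
python3 deck.py
```

```text
scene L 15 z 0.0875 [557.5 -91.4] 16.6 slope [-0.031 -0.091]
scene M 14 z 0.0865 [ 548.8 -180.5] 17.5 slope [-0.15  -0.126]
scene R 106 z 0.0925 [ 540.6 -272.5] 48.9 slope [-0.026 -0.093]
side R 38 z 0.0885 [ 546.7 -266.7] 46.6 slope [-0.054 -0.057]
[0.4636 0.1454 0.056 ] 14.8333
```

{"fn": "arm_command", "kwargs": {
  "fingers": [1,1,1,1,1,0.35,0.35,0.35,0.35,0.35,0.35,0.35,0.35,0.35],
  "travel": [
    [-0.001,0,-0.03],
    [0,0,-0.025],
    [0,0,-0.0155],
    [0,0,0],
    [0,0,0],
    [0,0,0],
    [0,0,0],
    [0,0,0],
    [0,0,0],
    [0,0,0],
    [0,0,0],
    [0,0,0],
    [0,0,0],
    [0,0,0]
  ],
  "turn": [
    [0,0,0],
    [0,0,0],
    [0,0,0],
    [0,0,0],
    [0,0,0],
    [0,0,0],
    [0,0,0],
    [0,0,0],
    [0,0,0],
    [0,0,0],
    [0,0,0],
    [0,0,0],
    [0,0,0],
    [0,0,0]
  ],
  "newtons": 12
}}

```text
t: 16.0
ee_pos: [0.4612, 0.1456, -0.0159]
ee_rot: [[-0.0, 0.0, 1.0], [-1.0, 0.0, -0.0], [-0.0, -1.0, 0.0]]
wrist_force: [-0.1, 0.4, 1.4]
opening: 0.0426
```

{"fn": "arm_command", "kwargs": {
  "fingers": [0.35,0.35,0.35,0.35,0.35,0.35,0.35,0.35,0.35,0.35,0.35,0.35,0.35,0.35,0.35,0.35,0.35,0.35,0.35],
  "travel": [
    [0,0,0.015],
    [0,0,0.03],
    [0,-0.01,0.035],
    [0.0085,-0.02,0.03],
    [0.0085,-0.035,0],
    [0.0085,-0.035,0],
    [0.0085,-0.035,0],
    [0.0085,-0.035,0],
    [0.0085,-0.035,0],
    [0.0085,-0.035,0],
    [0.0085,-0.035,0],
    [0.0085,-0.035,0],
    [0.0085,-0.0197,0],
    [0,0,0],
    [0,0,0],
    [0,0,-0.01],
    [0,0,-0.01],
    [0,0,-0.008],
    [0,0,0]
  ],
  "turn": [
    [0,0,0],
    [0,0,0],
    [0,0,0],
    [0,0,0],
    [0,0,0],
    [0,0,0],
    [0,0,0],
    [0,0,0],
    [0,0,0],
    [0,0,0],
    [0,0,0],
    [0,0,0],
    [0,0,0],
    [0,0,0],
    [0,0,0],
    [0,0,0],
    [0,0,0],
    [0,0,0],
    [0,0,0]
  ]
}}

```text
t: 17.58
ee_pos: [0.544, -0.1818, 0.0635]
ee_rot: [[0.001, -0.005, 1.0], [-1.0, 0.003, 0.001], [-0.003, -1.0, -0.005]]
wrist_force: [-0.6, -0.4, 0.2]
opening: 0.0433
```

{"fn": "arm_command", "kwargs": {
  "fingers": [0.35,0.35,0.35],
  "travel": [
    [0,0,0],
    [0,0,0],
    [0,0,0]
  ],
  "turn": [
    [0,0,0],
    [0,0,0],
    [0,0,0]
  ]
}}

```text
t: 17.83
ee_pos: [0.5464, -0.1839, 0.0662]
ee_rot: [[0.001, 0.0, 1.0], [-1.0, -0.0, 0.001], [0.0, -1.0, 0.0]]
wrist_force: [0.7, -0.4, 0.0]
opening: 0.0433
```

On target. Lowering gently.

{"fn": "arm_command", "kwargs": {
  "fingers": [0.35,0.35,0.35,0.35,0.35],
  "travel": [
    [0,0,-0.003],
    [0,0,-0.003],
    [0,0,-0.002],
    [0,0,0],
    [0,0,0]
  ],
  "turn": [
    [0,0,0],
    [0,0,0],
    [0,0,0],
    [0,0,0],
    [0,0,0]
  ]
}}

```text
t: 18.25
ee_pos: [0.546, -0.184, 0.0577]
ee_rot: [[-0.0, -0.0, 1.0], [-1.0, 0.0, -0.0], [-0.0, -1.0, -0.0]]
wrist_force: [0.5, 0.2, -0.6]
opening: 0.043
```

{"fn": "arm_command", "kwargs": {
  "fingers": [0.35,0.35,0.35,0.35,0.35,0.35,0.35,0.35],
  "travel": [
    [0,0,-0.003],
    [0,0,-0.003],
    [0,0,-0.003],
    [0,0,-0.003],
    [0,0,-0.0015],
    [0,0,-0.0005],
    [0,0,-0.0005],
    [0,0,0]
  ],
  "turn": [
    [0,0,0],
    [0,0,0],
    [0,0,0],
    [0,0,0],
    [0,0,0],
    [0,0,0],
    [0,0,0],
    [0,0,0]
  ]
}}

```text
t: 18.92
ee_pos: [0.5458, -0.1839, 0.044]
ee_rot: [[0.0, -0.001, 1.0], [-1.0, 0.0, 0.0], [-0.0, -1.0, -0.001]]
wrist_force: [-2.6, 0.2, 5.5]
opening: 0.0432
```

{"fn": "arm_command", "kwargs": {
  "fingers": [1,1,1,1,1,1,1,1,1,1,1,1,1,1,1,1,1,1,1,1],
  "travel": [
    [0,0,0],
    [0,0,0],
    [0,0,0],
    [0,0,0.01],
    [0,0,0.03],
    [0,0,0.04],
    [0,0.015,0.03],
    [-0.002,0.035,0],
    [-0.002,0.035,0],
    [-0.002,0.035,0],
    [-0.002,0.035,0],
    [-0.002,0.035,0],
    [-0.002,0.035,0],
    [-0.002,0.035,0],
    [-0.002,0.035,0],
    [-0.002,0.035,0],
    [-0.002,0.035,0],
    [-0.0013,0.035,0],
    [0,0.035,-0.02],
    [0,0.0211,-0.03]
  ],
  "turn": [
    [0,0,0],
    [0,0,0],
    [0,0,0],
    [0,0,0],
    [0,0,0],
    [0,0,0],
    [0,0,0],
    [0,0,0],
    [0,0,0],
    [0,0,0],
    [0,0,0],
    [0,0,0],
    [0,0,0],
    [0,0,0],
    [0,0,0],
    [0,0,0],
    [0,0,0],
    [0,0,0],
    [0,0,0],
    [0,0,0]
  ]
}}

```text
t: 20.58
ee_pos: [0.5278, 0.2766, 0.1067]
ee_rot: [[0.002, 0.01, 1.0], [-1.0, 0.004, 0.002], [-0.004, -1.0, 0.01]]
wrist_force: [1.0, 0.6, -0.0]
opening: 0.0872
```

{"fn": "arm_command", "kwargs": {
  "fingers": [1,1,1,1,1],
  "travel": [
    [0,0,-0.03],
    [0,0,-0.02],
    [0,0,0],
    [0,0,0],
    [0,0,0]
  ],
  "turn": [
    [0,0,0],
    [0,0,0],
    [0,0,0],
    [0,0,0],
    [0,0,0]
  ]
}}

```text
t: 21.0
ee_pos: [0.526, 0.2722, 0.0548]
ee_rot: [[-0.0, 0.002, 1.0], [-1.0, 0.001, -0.0], [-0.001, -1.0, 0.002]]
wrist_force: [0.2, -0.3, -0.0]
opening: 0.0868
```

```bash
python3 deck.py
```

```text
scene L 16 z 0.0868 [559.7 -94.6] 18.4 slope [-0.186 -0.189]
scene M 103 z 0.0927 [ 549.5 -181.7] 45.2 slope [-0.022 -0.104]
scene R 105 z 0.0925 [ 540.5 -274. ] 51.8 slope [-0.021 -0.071]
side M 33 z 0.0888 [ 536.5 -180.1] 37.3 slope [ 0.029 -0.055]
side R 78 z 0.0889 [ 539.5 -271.1] 48.2 slope [ 0.041 -0.048]
[0.5265 0.2721 0.0555] 21.1
```

Both covers are home: M and R show the same roof heights and slopes. Picking the small one.

{"fn": "arm_command", "kwargs": {
  "fingers": [1,1,1,1,1,0.3,0.3,0.3,0.3,0.3,0.3,0.3,0.3,0.3,0.3],
  "travel": [
    [-0.0012,0,-0.03],
    [0,0,-0.025],
    [0,0,-0.0145],
    [0,0,0],
    [0,0,0],
    [0,0,0],
    [0,0,0],
    [0,0,0],
    [0,0,0],
    [0,0,0],
    [0,0,0],
    [0,0,0],
    [0,0,0],
    [0,0,0],
    [0,0,0]
  ],
  "turn": [
    [0,0,0],
    [0,0,0],
    [0,0,0],
    [0,0,0],
    [0,0,0],
    [0,0,0],
    [0,0,0],
    [0,0,0],
    [0,0,0],
    [0,0,0],
    [0,0,0],
    [0,0,0],
    [0,0,0],
    [0,0,0],
    [0,0,0]
  ],
  "newtons": 12
}}

```text
t: 22.35
ee_pos: [0.5237, 0.2721, -0.016]
ee_rot: [[0.0, 0.0, 1.0], [-1.0, 0.0, 0.0], [-0.0, -1.0, 0.0]]
wrist_force: [0.0, -0.4, 0.1]
opening: 0.0393
```

{"fn": "arm_command", "kwargs": {
  "fingers": [0.3,0.3,0.3,0.3,0.3,0.3,0.3,0.3,0.3,0.3,0.3,0.3,0.3,0.3,0.3,0.3,0.3,0.3,0.3],
  "travel": [
    [0,0,0.015],
    [0,0,0.03],
    [0,-0.01,0.035],
    [0,-0.02,0.03],
    [0.0031,-0.035,0],
    [0.0031,-0.035,0],
    [0.0031,-0.035,0],
    [0.0031,-0.035,0],
    [0.0031,-0.035,0],
    [0.0031,-0.035,0],
    [0.0031,-0.035,0],
    [0.0031,-0.035,0],
    [0.0031,-0.035,0],
    [0.0029,-0.0217,0],
    [0,0,0],
    [0,0,0],
    [0,0,-0.01],
    [0,0,-0.01],
    [0,0,-0.008]
  ],
  "turn": [
    [0,0,0],
    [0,0,0],
    [0,0,0],
    [0,0,0],
    [0,0,0],
    [0,0,0],
    [0,0,0],
    [0,0,0],
    [0,0,0],
    [0,0,0],
    [0,0,0],
    [0,0,0],
    [0,0,0],
    [0,0,0],
    [0,0,0],
    [0,0,0],
    [0,0,0],
    [0,0,0],
    [0,0,0]
  ]
}}

```text
t: 23.93
ee_pos: [0.5533, -0.0929, 0.0645]
ee_rot: [[0.002, -0.002, 1.0], [-1.0, 0.001, 0.002], [-0.001, -1.0, -0.002]]
wrist_force: [-0.2, 0.3, -0.5]
opening: 0.0391
```

{"fn": "arm_command", "kwargs": {
  "fingers": [0.3,0.3,0.3,0.3,0.3],
  "travel": [
    [0,0,0],
    [0,0,0],
    [0,0,0],
    [0,0,0],
    [0,0,0]
  ],
  "turn": [
    [0,0,0],
    [0,0,0],
    [0,0,0],
    [0,0,0],
    [0,0,0]
  ]
}}

```text
t: 24.35
ee_pos: [0.5548, -0.0946, 0.0663]
ee_rot: [[0.0, 0.001, 1.0], [-1.0, -0.0, 0.0], [0.0, -1.0, 0.001]]
wrist_force: [-0.1, -1.2, -0.3]
opening: 0.039
```

{"fn": "arm_command", "kwargs": {
  "fingers": [0.3,0.3,0.3,0.3,0.3],
  "travel": [
    [0,0,-0.003],
    [0,0,-0.003],
    [0,0,-0.002],
    [0,0,0],
    [0,0,0]
  ],
  "turn": [
    [0,0,0],
    [0,0,0],
    [0,0,0],
    [0,0,0],
    [0,0,0]
  ]
}}

```text
t: 24.77
ee_pos: [0.5542, -0.0947, 0.0577]
ee_rot: [[-0.0, -0.001, 1.0], [-1.0, 0.0, -0.0], [-0.0, -1.0, -0.001]]
wrist_force: [-0.0, 0.1, -0.2]
opening: 0.0392
```

{"fn": "arm_command", "kwargs": {
  "fingers": [0.3,0.3,0.3,0.3,0.3,0.3,0.3,0.3],
  "travel": [
    [0,0,-0.003],
    [0,0,-0.003],
    [0,0,-0.003],
    [0,0,-0.003],
    [0,0,-0.0015],
    [0,0,-0.0005],
    [0,0,-0.0005],
    [0,0,0]
  ],
  "turn": [
    [0,0,0],
    [0,0,0],
    [0,0,0],
    [0,0,0],
    [0,0,0],
    [0,0,0],
    [0,0,0],
    [0,0,0]
  ]
}}

```text
t: 25.43
ee_pos: [0.5541, -0.0946, 0.0439]
ee_rot: [[0.0, -0.001, 1.0], [-1.0, 0.0, 0.0], [-0.0, -1.0, -0.001]]
wrist_force: [-2.0, 0.1, 3.6]
opening: 0.039
```

Seated. Releasing, backing up and checking from above and both sides.

{"fn": "arm_command", "kwargs": {
  "fingers": [1,1,1,1,1,1,1,1,1,1,1,1,1,1,1,1,1],
  "travel": [
    [0,0,0],
    [0,0,0],
    [0,0,0],
    [0,0,0.01],
    [0,0,0.03],
    [0,0,0.04],
    [0,0,0.04],
    [0,0,0.04],
    [0,0,0.04],
    [0,0.02,0.02],
    [0,0.02,0.02],
    [0,0,0],
    [0,0,0],
    [0,0,0],
    [0,0,0],
    [0,0,0],
    [0,0,0]
  ],
  "turn": [
    [0,0,0],
    [0,0,0],
    [0,0,0],
    [0,0,0],
    [0,0,0],
    [0,0,0],
    [0,0,0],
    [0,0,0],
    [0,0,0],
    [0,0,0],
    [0,0,0],
    [0,0,0],
    [0,0,0],
    [0,0,0],
    [0,0,0],
    [0,0,0],
    [0,0,0]
  ]
}}

```text
t: 26.85
ee_pos: [0.5539, -0.0552, 0.2821]
ee_rot: [[-0.001, -0.003, 1.0], [-1.0, 0.001, -0.001], [-0.001, -1.0, -0.003]]
wrist_force: [0.2, -0.3, -0.9]
opening: 0.0869
```

```bash
python3 deck.py
python3 - <<'E'
from h import *
a,P,s=cam("wrist")
for nm,c in(("L",(555.2,-92.8)),("M",(546.7,-182.4)),("R",(538.2,-272.))):
    q=P[(P[...,2]>.084)&(P[...,2]<.1)&(np.hypot(P[...,0]*1000-c[0],P[...,1]*1000-c[1])<32)]
    if len(q)<9: print(nm,len(q));continue
    A=np.c_[q[:,:2],np.ones(len(q))];p=np.linalg.lstsq(A,q[:,2],rcond=None)[0]
    m,r=cv2.minEnclosingCircle((q[:,:2]*1000).astype(np.float32));print("wrist",nm,np.median(q[:,2]).round(4),np.round(m,1),round(2*r,1),p[:2].round(3))
S=cv2.cvtColor(cv2.imread("pics/d_scene.png"),4);D=cv2.cvtColor(cv2.imread("pics/d_side.png"),4)
x=np.hstack([cv2.resize(S[125:305,180:440],(390,270)),cv2.resize(D[125:350,160:420],(390,337))[:270]]);save("fin",np.vstack([x,cv2.resize(D[130:200,240:340],(780,325),interpolation=cv2.INTER_CUBIC)]))
E
```

```text
scene L 103 z 0.0925 [556.2 -93.2] 40.1 slope [-0.049 -0.125]
scene M 104 z 0.0924 [ 548.3 -183.2] 45.9 slope [-0.071 -0.088]
scene R 103 z 0.0927 [ 539.8 -270.8] 49.8 slope [-0.015 -0.101]
side L 99 z 0.0891 [556.2 -89.7] 40.2 slope [ 0.031 -0.069]
side M 98 z 0.0889 [ 547.6 -182.5] 49.7 slope [-0.01  -0.049]
side R 96 z 0.089 [ 540.1 -268.8] 47.9 slope [-0.014 -0.049]
[ 0.5542 -0.0551  0.2826] 26.95
wrist L 0.0921 [553.9 -92.6] 38.8 [-0.003 -0.041]
wrist M 0.0918 [ 545.  -176.7] 41.2 [-0.02  -0.191]
wrist R 0.0915 [ 536.9 -269.9] 46.7 [-0.005 -0.141]
```

View pics/fin.png

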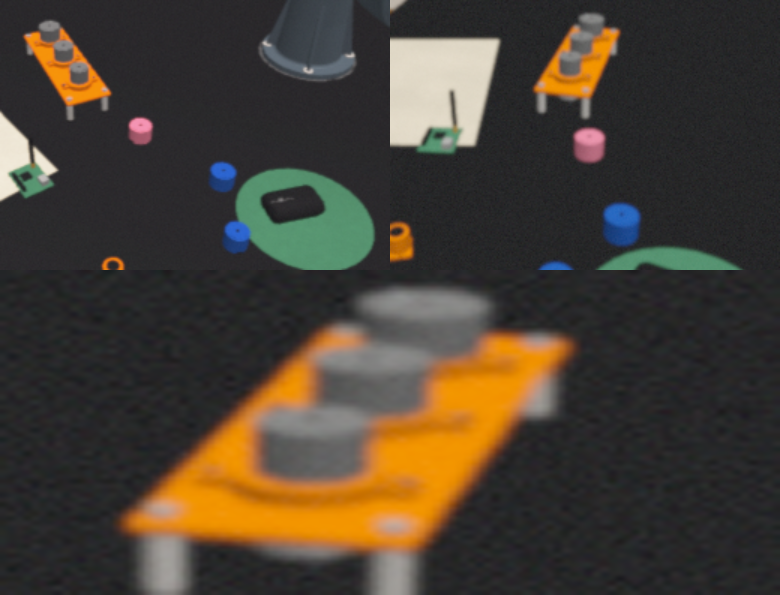

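The picture shows all three covers on the collars, small nearest and large farthest. The look-alikes and the radio, bracket and mouse are where they were. Roof heights match across all three (0.0924–0.0927 scene, 0.089 side, 0.0915–0.0921 wrist; 0.091 expected).

```bash
python3 -c "
from rig import *
print(hand_in())"
```

```text
the job is handed in; nothing more can be done
None
```

All three covers are fully home on their motors: large on the right, medium in the middle, small on the left. I handed the job in at about 27 s. I chose the pairings by measuring the can diameters with the wrist camera (39.1, 34.7 and 30.3 mm). Each cover went on at the first try, so no swapping was needed.

**Seating:** each cover slid down past the can's edge without vertical force and stopped on the collar with 4–7 N. All three roofs then read the same height within each camera: about 92.5 mm (scene), 89 mm (side) and 92 mm (wrist). The expected height is 91 mm, and the spread fits the 2 mm calibration. The last picture shows the covers straight, with the look-alikes and bench items apparently unmoved.

**Failed or disagreed:**
- **First two grasps missed:** the real fingertips sit about 25 mm higher than the reported TCP. The first two closings therefore happened just above the large cover's roof, without touching it. I corrected for this from the side cameras.
- **Tilt and final wrist fits:** the roof tilt fits showed apparent slopes that differed from camera to camera, so I treated them as depth artefacts. The final wrist fit also put the middle cover about 6 mm off in y; the scene and side fits put it at the motor centre, so I went by those.

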